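# Clamp a die-cast box: seat it, tighten to the bite, then an eighth of a turn

## Task

Slide the die-cast aluminium box along the clamping plate until it is fully home against the yellow back stop. Then turn the black hand knob clockwise until you feel the clamp bite, give it one eighth of a turn (45 degrees) more and no further, and let go. Leave everything else where it is.

Things in the scene. Friction and masses are not known exactly. Their poses are not given: they have to be found in the camera images.
- bed: Dark steel clamping plate fixed to the bench, 280 x 280 x 12 mm. Origin at bench level straight below the knob axis; +x runs from the open front (x = -180 mm) to the back stop, z up. Two rails, 8 mm high, 69 mm apart, guide the box along x (from -125 to +25 mm). The yellow back stop's front face is at x = +28 mm; it is 75 mm wide and rises 22 mm above the plate.
- clamp: Green hold-down clamp fixed on the plate; origin and axes as the plate's. Column behind the stop (x = 39 to 73 mm); its arm, 36 mm wide, spans the box, underside 78 mm (round boss under it 72 mm) and top 98 mm above the bench, ending at x = -21 mm. A sprung shoe with a rubber foot hangs just clear of the box; the screw comes down onto it, bites, and then squeezes the box by about 20 N per radian.
- knob_grip (a point): Middle of the grip bar of the black hand knob on the clamp, on its vertical axis, 133 mm above the bench. Bar 46 mm long (x axis), 14 mm thick (y), 111 to 147 mm high, on a skirt 46 mm across. Clockwise from above tightens; height stays. Runs freely (0.05 N m) until the screw bites, 0.6 to 2.8 rad on, different each time; from there it takes 0.3 to 0.45 N m and stays where left.
- box: Closed die-cast aluminium box, 125 (x) x 65 (y) x 36 mm, about 0.3 kg, loose on the plate between the rails, 15 to 35 mm short of the back stop. Origin at the centre of its underside. Fully home its rear (+x) end touches the back stop: its origin is then at x = -34.5 mm in the plate's frame, its front end at x = -97 mm.
- lid: Spare flat aluminium lid 125 x 65 x 5 mm lying on the plate, left of the box. Origin centre of its underside. Leave alone.
- capacitor: Can capacitor, 35 mm diameter, 50 mm high, upright on the plate right of the clamp. Origin centre of its underside. Leave alone.
- tube: Amber glass radio valve, 40 mm diameter, 72 mm high, upright on the bench. Origin centre of its underside. Leave alone.
- spool: Red wire spool, 60 mm diameter, 45 mm high, on the bench. Origin centre of its underside. Leave alone.
- carton: Cardboard carton 60 x 60 x 80 mm on the bench. Origin centre of its underside. Leave alone.
- driver: Screwdriver lying on the bench. Leave alone.
- partsbin: Blue parts bin 150 x 100 x 70 mm on the bench. Origin centre of its underside. Leave alone.

How it is judged (in metres and radians):
On the way, in this order (a step that is already met when the one before it is completed fails the run):
1. the box is fully home against the back stop (within 3 mm) before it is clamped (x of box in the frame of bed above -0.0375 m and z of box in the frame of bed below 0.015 m and angle between the x axis of box and the x axis of bed, either way round below 0.06 rad and contact force between clamp and box below 3 N), for 0.2 s.
2. the clamp has bitten and squeezes the box with more than 9.5 N (contact force between clamp and box above 9.5 N), for 0.2 s.
At the end, for the whole second after the job is handed in: The box lies flat on the plate, at rest, home against the back stop within 3 mm and square within 0.06 rad, and the clamp's foot squeezes it with 9.5 to 21.5 N, which is one eighth of a turn past the bite, give or take about 16 degrees (x of box in the frame of bed above -0.0375 m and z of box in the frame of bed below 0.015 m and angle between the x axis of box and the x axis of bed, either way round below 0.06 rad and contact force between clamp and box between 9.5 and 21.5 N and linear speed of box below 0.01 m/s); the robot touches nothing.
It fails at once if the clamp is overtightened: it squeezes the box with more than 26 N (about 75 degrees past the bite) (contact force between clamp and box above 26 N).
It fails at once if a bystander is moved by more than 20 mm (distance of any of lid, capacitor, tube, spool, carton, driver, partsbin from where it was at the start of the episode above 0.02 m).
It also fails if it takes over 72 s, if anything falls off the work surface, if the arm or the gripper's body presses on something with over 40 N, if the wrist force passes 120 N, or if a joint passes its speed limit or range.

## Robot

A 6-joint arm with a two-finger parallel gripper is mounted at the origin on the work surface. World frame = base frame: x ahead of the robot, y to its left, z up, the work surface at z = 0. Lengths are in mm, angles in degrees, forces in N, time in s.
With the tool pointing down it reaches from about 350 to 775 mm from the base axis. Payload 7.3 kg.
Tool frame: the origin (TCP) lies midway between the tips of the shut fingers; the grasp point (between the pads) lies 19 mm behind it; z points along the fingers, y is the direction in which the jaws open and shut (so a half turn about z gives the same grasp; the last joint's range is limited). The gripper opens to 92 mm and grips with 3 to 60 N. Pads are 19 mm wide; open, the fingers measure 130 mm over their backs; the gripper's body (75 mm by 190 mm) begins 47 mm behind the grasp point.
Start: joints at [-74.943, 19.595, 87.324, -0, 73.075, -8.365], TCP at [208.716, -481.75, 226.741] pointing down, gripper open.
Joint ranges: [-145.02, 145.02], [-44.19, 115.74], [2.07, 154.8], [-57.11, 237.11], [16.16, 152.29], [-177.93, 177.93]. Speed limits (degrees/s): [147.25, 147.25, 180, 180, 180, 180].

## Interface

Orientations are given as a 3x3 rotation matrix whose columns are the frame's x, y, z axes.
In Python, from rig import arm, viewer, ticket gives the robot as it stands.
- The arm moves only by the tool apply_moves, never from a script. Its argument "rows" is a list of rows, each an object with "claw": the closure, from -1 (fully open) to 1 (shut); "slide": the shift along the tool's x, y, z in m, a list of three; "yaw": the turn about the tool's z in rad. A call has 1 to 10 rows; each row shifts and turns the commanded pose from where the row before left it, along the tool's axes as they then stand; what a row does not reach is not made up. A row lasts 1/12 s, in which the tool goes at most 41.7 mm and 7.16 degrees, less where a joint would pass 70% of its speed; a pose out of reach is approached as far as the arm can. A call is refused whole if a number of a shift passes 0.0417 or a number of a turn 0.125, either way. A call with a gripper value outside its range is refused whole. The fingers move at their own pace and stop on an object; "newtons" is the grip in N (left out, the last holds). Time passes only in rows, so rows that do not move let the fingers close. It gives the time, the measured TCP pose, the force and the opening at its end, in the units of the state.
- arm.get_obs(): the state, without advancing time (a new reading comes with each control period).
- viewer.get_image(name): name is "side" or "top"; returns (picture, depth): 400x640x3 uint8, red, green, blue; 400x640 float32, mm along the optical axis (not along the pixel's ray), 0 where there is no reading.
- viewer.calibration(name): a dict with "intrinsics" (3x3 intrinsics, pixels), "position" and "attitude" of the camera in the world. Camera axes: x right, y up, looking along -z (the intrinsics and any distortion apply to the point x, -y, -z); pixel columns grow to the right and rows downward; lengths in mm; the calibration is good to about 2 mm. A picture is of the moment at which its call begins. calibration takes no time and is no camera call.
- ticket.close_job(): hands the job in, once; it reports no verdict.
Trained networks look in the newest picture that a camera, given by its name, has taken for a name from the list of things; names that differ only in an ending like _2 or _b are one class to them, and where a whole thing is asked for, a point or a joint stands for the part that bears it (a point fixed in the world has none). Each returns a list of dicts, best first, with "confidence" (0 to 1); they miss things now and then, are a little off and sometimes report something else, mostly with a low value. They report only what shows in the picture. A call takes as long as a camera call.
- viewer.recognise(camera, label): "centre" ([x, y, z] in mm, in the coordinates of the camera as it stood for that picture, good to about 4 mm: the middle of the surface that is visible of it).
- viewer.mark_of(camera, label): "centre" ([x, y, z] in mm, in the coordinates of the camera as it stood for that picture, good to about 4 mm: a listed point, or the origin of a listed thing).
The state is a dict: "time": time; "qpos": joint angles; "dq": joint speeds; "tau": joint torques, N m; "eef_pos": TCP position; "tool_rot": TCP orientation; "wrist_force": force on the tool from outside, world axes, zero at the start; "torque": the same for the moment, N m; "opening": finger opening in mm.
Only numpy, scipy, OpenCV 4.12 (cv2) and the standard library are available. Lean on these libraries where they do the work, as an engineer would, in place of code of your own. Each camera call takes 0.05 s, during which the arm holds its last target. There are 200 camera calls.

## Working session

There is one attempt and no reset: what is moved stays moved. The work goes in short steps, Python scripts to look and compute and a tool call to move; the robot and the scene stay as the last step left them, time stands still between calls to the robot, and variables do not carry over. Pictures are saved under pics/ and viewed, about 8 in all and at most 12, crops included, and the job is handed in when it is done.

Besides the shell and the picture viewer there is one more tool, called after "Request:" by a JSON object that holds its "op" and its "data". apply_moves: Moves the arm, as the interface text tells. Its arguments: {"type":"object","properties":{"rows":{"type":"array","items":{"type":"object","properties":{"claw":{"type":"number"},"slide":{"type":"array","items":{"type":"number"}},"yaw":{"type":"number"}}}},"newtons":{"type":"number"}},"required":["rows"]}

```bash
mkdir -p pics; ls; cat > h.py <<'E'
import numpy as np, cv2
from rig import arm, viewer, ticket
def w(cam,p):
    c=viewer.calibration(cam); return np.array(c["attitude"])@np.array(p)+np.array(c["position"])
def cloud(cam,d):
    c=viewer.calibration(cam);K=np.array(c["intrinsics"])
    v,u=np.mgrid[0:400,0:640]
    P=np.stack([(u-K[0,2])/K[0,0]*d,-(v-K[1,2])/K[1,1]*d,-d],-1)
    return P@np.array(c["attitude"]).T+np.array(c["position"])
E
python3 - <<'E'
from h import *
np.set_printoptions(precision=1,suppress=True)
s=arm.get_obs(); print(s)
for c in("side","top"):
    im,d=viewer.get_image(c); cv2.imwrite(f"pics/{c}0.png",im[...,::-1]); np.save(f"{c}0.npy",d)
    k=viewer.calibration(c); print(c,{a:np.array(b).round(2).tolist() if not isinstance(b,str) else b for a,b in k.items()})
    for l in("bed","clamp","knob_grip","box","capacitor","lid"):
        print(l,[(round(r["confidence"],2),w(c,r["centre"]).round(1)) for r in viewer.mark_of(c,l)[:2]])
E
```

```text
pics
{'time': 0.0, 'qpos': array([-74.9,  19.6,  87.4,  -0. ,  73.1,  -8.4]), 'dq': array([ 0. , -0. , -0. , -0. ,  0.1, -0. ]), 'tau': array([ -0. , -43.1, -24.4,   0.1,   0.1,  -0. ]), 'eef_pos': array([ 208.6, -481.3,  226. ]), 'tool_rot': array([[ 0.9,  0.4, -0. ],
       [ 0.4, -0.9,  0. ],
       [ 0. , -0. , -1. ]]), 'wrist_force': array([-0.1, -0.5,  0.4]), 'torque': array([-0.,  0.,  0.]), 'opening': 91.58435927343739}
side {'intrinsics': [[500.39, 0.0, 313.89], [0.0, 500.39, 200.05], [0.0, 0.0, 1.0]], 'position': [138.59, -1227.56, 806.71], 'attitude': [[0.95, 0.15, -0.28], [-0.32, 0.45, -0.83], [0.0, 0.88, 0.48]]}
bed [(0.98, array([578.8, 117.7,   2.3]))]
clamp [(0.85, array([576.8, 122.3,  -3.2]))]
knob_grip [(0.7, array([573.8, 119.8, 135.7])), (0.21, array([678.6, 412.4,   1.9]))]
box [(0.7, array([521.1, 133.4,  13.3]))]
capacitor [(0.65, array([566.6,  10.8,  13. ]))]
lid [(0.69, array([548.1, 222. ,  15.6])), (0.49, array([676.8, 412.5,   0.4]))]
top {'intrinsics': [[366.15, 0.0, 310.9], [0.0, 366.15, 202.83], [0.0, 0.0, 1.0]], 'position': [438.73, -16.88, 1205.35], 'attitude': [[0.02, 0.99, -0.12], [-1.0, 0.02, -0.02], [-0.02, 0.12, 0.99]]}
bed [(0.64, array([574.9, 117.5,   2.7]))]
clamp [(0.56, array([575.6, 118.1,  -1. ]))]
knob_grip [(0.51, array([578.9, 115.4, 136.4]))]
box [(0.63, array([522.6, 134.6,  11.4]))]
capacitor [(0.6, array([521.5, 130.6,  13.4])), (0.47, array([502.5, 480.7,   2. ]))]
lid [(0.81, array([546.6, 220.2,  15.8])), (0.23, array([575.1, 119.5,   0.5]))]
```

```bash
python3 - <<'E'
from h import *
np.set_printoptions(precision=1,suppress=True)
for c in("top","side"):
    d=np.load(f"{c}0.npy"); P=cloud(c,d); near=(np.hypot(P[...,0]-565,P[...,1]-120)<220)&(d>0)
    for n,lo,hi in(("bed+",7,70),("boxtop",44,52),("arm",92,102),("knob",141,152)):
        Q=P[near&(P[...,2]>lo)&(P[...,2]<hi)]
        if n!="bed+": Q=Q[np.hypot(Q[:,0]-545,Q[:,1]-120)<110]
        if len(Q)>5:
            r=cv2.minAreaRect(Q[:,:2].astype(np.float32)); print(c,n,len(Q),r,Q.mean(0))
a=cv2.imread("pics/side0.png"); t=cv2.imread("pics/top0.png")
cv2.imwrite("pics/both.png",np.vstack([cv2.resize(a[40:340],(640,300)),t[20:320]]))
E
```

```text
top bed+ 6887 ((563.6347045898438, 132.38026428222656), (404.19873046875, 412.2516174316406), 52.67706298828125) [531.2 129.2  19. ]
top boxtop 614 ((534.6697387695312, 114.99760437011719), (111.41368103027344, 178.01797485351562), 41.5279426574707) [516.4 132.3  48.6]
top arm 189 ((601.3461303710938, 112.94922637939453), (36.62508010864258, 93.66145324707031), 75.09033203125) [618.8 107.   98.8]
top knob 73 ((575.7543334960938, 118.93281555175781), (45.36073684692383, 13.511944770812988), 22.41033935546875) [575.3 118.6 147.6]
side bed+ 3613 ((532.7730102539062, 124.81383514404297), (289.49560546875, 279.7257385253906), 75.50883483886719) [519.3  91.7  21.2]
side boxtop 367 ((542.4916381835938, 115.96056365966797), (128.38262939453125, 181.75421142578125), 42.023380279541016) [520.8 123.9  47.1]
side arm 144 ((596.460205078125, 108.24325561523438), (42.558815002441406, 92.5701675415039), 77.32841491699219) [602.4 102.1  96.7]
side knob 43 ((570.5982666015625, 114.58200073242188), (41.61436462402344, 19.22933006286621), 18.38031768798828) [570.5 113.2 145. ]
```

View pics/both.png

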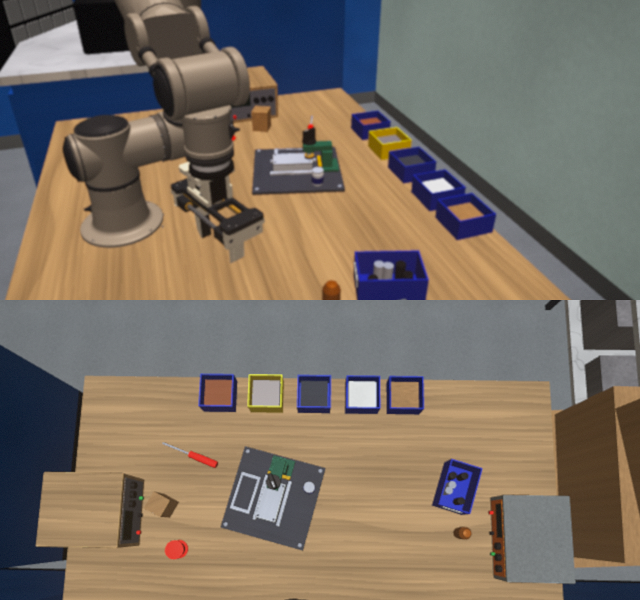

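```bash
python3 - <<'E'
from h import *
np.set_printoptions(precision=1,suppress=True)
d=np.load("top0.npy"); P=cloud("top",d); t=cv2.imread("pics/top0.png")
hsv=cv2.cvtColor(t,cv2.COLOR_BGR2HSV)
near=(np.hypot(P[...,0]-540,P[...,1]-128)<210)
wood=(hsv[...,0]>8)&(hsv[...,0]<25)&(hsv[...,1]>60)&(P[...,2]<9)
m=((~wood)&near&(d>0)).astype(np.uint8); m=cv2.morphologyEx(m,cv2.MORPH_OPEN,np.ones((5,5)))
n,l,s,_=cv2.connectedComponentsWithStats(m); k=1+s[1:,4].argmax()
Q=P[(l==k)&(abs(P[...,2]-12)<5)]; r=cv2.minAreaRect(Q[:,:2].astype(np.float32)); print("bed",r)
ang=r[2]
while ang>30: ang-=90
a=np.radians(ang);c=np.array([np.cos(a),np.sin(a)]); print("yaw",ang,"origin",np.array(r[0])+40*c, "z",np.median(Q[:,2]))
O=np.array(r[0])+40*c; R=np.array([[c[0],c[1]],[-c[1],c[0]]])
B=(P[...,:2]-O)@R.T
for cam in("top","side"):
  P=cloud(cam,np.load(f"{cam}0.npy")); B=(P[...,:2]-O)@R.T
  q=B[(abs(B[...,1])<60)&(B[...,0]>-170)&(B[...,0]<30)&(abs(P[...,2]-48)<4)]
  print(cam,"boxtop pct x,y",np.percentile(q,[1,5,50,95,99],axis=0).T)
print(arm.get_obs()["tool_rot"].round(3))
u,v=270,190
cv2.imwrite("pics/c1.png",cv2.resize(t[160:260,210:340],None,fx=6,fy=6,interpolation=cv2.INTER_CUBIC))
E
```

```text
bed ((537.6173095703125, 129.10879516601562), (279.61639404296875, 280.04266357421875), 75.5848617553711)
yaw -14.415138244628906 origin [576.4 119.2] z 13.19598492677028
top boxtop pct x,y [[-115.4 -111.8  -63.6  -11.3    4.2]
 [ -31.2  -29.3   -2.1   29.8   32.4]]
side boxtop pct x,y [[-116.7 -113.4  -63.    -8.9    2.2]
 [ -37.2  -33.9   -9.8   24.    29.2]]
[[ 0.9  0.4  0. ]
 [ 0.4 -0.9 -0. ]
 [-0.   0.  -1. ]]
```

View pics/c1.png

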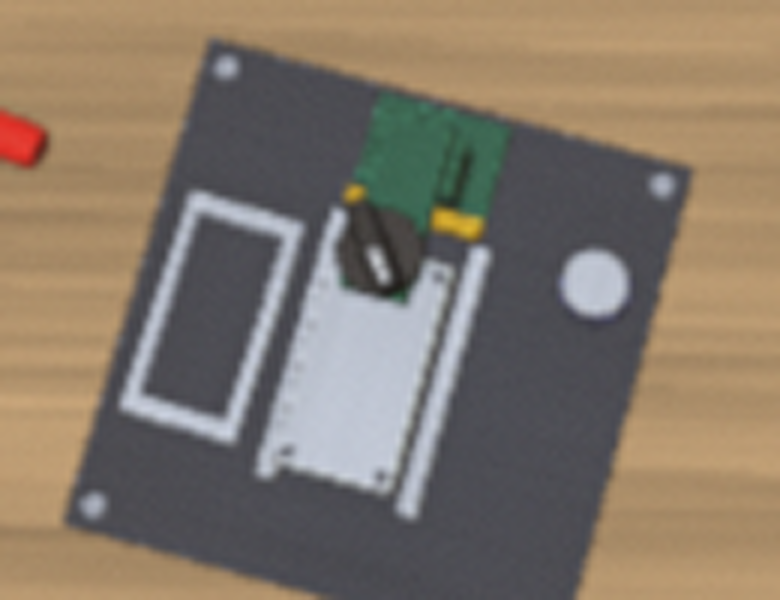

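The top crop shows the box front edge near (335,475), which is about x = -117 mm in the plate frame. The knob bar runs from (360,200) to (395,290), about +22° in the world. The plate is yawed about -14.6°. I'll move to in front of the box with the jaws shut.

Request:
{"op": "apply_moves", "data": {"rows": [{"claw": 1,"slide": [0.0307,-0.0228,0],"yaw": 0},{"claw": 1,"slide": [0.0307,-0.0228,0],"yaw": 0},{"claw": 1,"slide": [0.0307,-0.0228,0],"yaw": 0},{"claw": 1,"slide": [0.0307,-0.0228,0],"yaw": 0},{"claw": 1,"slide": [0.0307,-0.0228,0],"yaw": 0},{"claw": 1,"slide": [0.0307,-0.0228,0],"yaw": 0},{"claw": 1,"slide": [0.0307,-0.0228,0],"yaw": 0},{"claw": 1,"slide": [0.0307,-0.0228,0],"yaw": 0},{"claw": 1,"slide": [0.0307,-0.0228,0],"yaw": 0},{"claw": 1,"slide": [0.0307,-0.0228,0],"yaw": 0}], "newtons": 20}}

```text
time: 1.53
eef_pos: [400.4, -148.8, 227.0]
tool_rot: [[0.918, 0.397, 0.001], [0.397, -0.918, -0.0], [0.0, 0.001, -1.0]]
wrist_force: [1.3, -0.2, 0.1]
opening: 29.6
```

Request:
{"op": "apply_moves", "data": {"rows": [{"claw": 1,"slide": [0.015,-0.027,0],"yaw": 0},{"claw": 1,"slide": [0.015,-0.027,0],"yaw": 0},{"claw": 1,"slide": [0.015,-0.027,0],"yaw": 0},{"claw": 1,"slide": [0.015,-0.027,0],"yaw": 0},{"claw": 1,"slide": [0.015,-0.027,0],"yaw": 0},{"claw": 1,"slide": [0.015,-0.027,0],"yaw": 0},{"claw": 1,"slide": [0.015,-0.027,0],"yaw": 0},{"claw": 1,"slide": [0.015,-0.027,0],"yaw": 0},{"claw": 1,"slide": [0.015,-0.027,0],"yaw": 0},{"claw": 1,"slide": [0.015,-0.027,0],"yaw": 0}]}}

```text
time: 2.37
eef_pos: [430.0, 158.5, 226.9]
tool_rot: [[0.918, 0.398, 0.001], [0.398, -0.918, -0.0], [0.0, 0.0, -1.0]]
wrist_force: [0.1, -0.1, -0.9]
opening: 0.5
```

Request:
{"op": "apply_moves", "data": {"rows": [{"claw": 1,"slide": [0,0,0],"yaw": -0.124},{"claw": 1,"slide": [0,0,0],"yaw": -0.124},{"claw": 1,"slide": [0,0,0],"yaw": -0.124},{"claw": 1,"slide": [0,0,0],"yaw": -0.124},{"claw": 1,"slide": [0,0,0],"yaw": -0.124},{"claw": 1,"slide": [0,0,0],"yaw": -0.124},{"claw": 1,"slide": [0,0,0],"yaw": -0.124},{"claw": 1,"slide": [0,0,0],"yaw": -0.124},{"claw": 1,"slide": [0,0,0],"yaw": -0.124},{"claw": 1,"slide": [0,0,0],"yaw": -0.124}]}}

```text
time: 3.2
eef_pos: [430.1, 156.9, 226.7]
tool_rot: [[-0.084, 0.996, 0.0], [0.996, 0.084, -0.0], [-0.0, 0.0, -1.0]]
wrist_force: [0.8, 0.4, -0.2]
opening: 0.3
```

Request:
{"op": "apply_moves", "data": {"rows": [{"claw": 1,"slide": [0,0,0],"yaw": -0.124},{"claw": 1,"slide": [0,0,0],"yaw": -0.124},{"claw": 1,"slide": [0,0,0],"yaw": -0.124},{"claw": 1,"slide": [0,0,0],"yaw": -0.124},{"claw": 1,"slide": [0,0,0],"yaw": -0.124},{"claw": 1,"slide": [0,0,0],"yaw": -0.124},{"claw": 1,"slide": [0,0,0],"yaw": -0.124},{"claw": 1,"slide": [0,0,0],"yaw": -0.124},{"claw": 1,"slide": [0,0,0],"yaw": -0.124},{"claw": 1,"slide": [0,0,0],"yaw": -0.124}]}}

```text
time: 4.03
eef_pos: [430.1, 156.9, 226.7]
tool_rot: [[-0.97, 0.244, 0.0], [0.244, 0.97, -0.0], [-0.0, -0.0, -1.0]]
wrist_force: [0.4, 0.0, 0.4]
opening: 0.2
```

Request:
{"op": "apply_moves", "data": {"rows": [{"claw": 1,"slide": [0,0,0.039],"yaw": 0},{"claw": 1,"slide": [0,0,0.039],"yaw": 0},{"claw": 1,"slide": [0,0,0.039],"yaw": 0},{"claw": 1,"slide": [0,0,0.039],"yaw": 0},{"claw": 1,"slide": [0,0,0.039],"yaw": 0},{"claw": 1,"slide": [0,0,0],"yaw": 0}]}}

```text
time: 4.53
eef_pos: [425.4, 155.9, 25.5]
tool_rot: [[-0.968, 0.25, -0.013], [0.25, 0.968, -0.003], [0.012, -0.006, -1.0]]
wrist_force: [-2.0, -0.6, -0.5]
opening: 0.5
```

Request:
{"op": "apply_moves", "data": {"rows": [{"claw": 1,"slide": [-0.005,0,0],"yaw": 0},{"claw": 1,"slide": [-0.005,0,0],"yaw": 0},{"claw": 1,"slide": [-0.005,0,0],"yaw": 0},{"claw": 1,"slide": [-0.003,0,0],"yaw": 0},{"claw": 1,"slide": [-0.003,0,0],"yaw": 0},{"claw": 1,"slide": [-0.003,0,0],"yaw": 0},{"claw": 1,"slide": [-0.003,0,0],"yaw": 0}]}}

```text
time: 5.12
eef_pos: [456.0, 150.2, 32.4]
tool_rot: [[-0.968, 0.25, -0.0], [0.25, 0.968, 0.0], [0.0, 0.0, -1.0]]
wrist_force: [-2.9, 0.9, 3.5]
opening: 0.4
```

Request:
{"op": "apply_moves", "data": {"rows": [{"claw": 1,"slide": [-0.0025,0,0],"yaw": 0},{"claw": 1,"slide": [-0.0025,0,0],"yaw": 0},{"claw": 1,"slide": [-0.0025,0,0],"yaw": 0},{"claw": 1,"slide": [-0.0025,0,0],"yaw": 0}]}}

```text
time: 5.45
eef_pos: [465.9, 147.6, 31.6]
tool_rot: [[-0.968, 0.25, -0.001], [0.25, 0.968, -0.0], [0.001, -0.0, -1.0]]
wrist_force: [-3.1, 1.2, 3.1]
opening: 0.5
```

Request:
{"op": "apply_moves", "data": {"rows": [{"claw": 1,"slide": [-0.002,0,0],"yaw": 0},{"claw": 1,"slide": [-0.002,0,0],"yaw": 0},{"claw": 1,"slide": [-0.002,0,0],"yaw": 0}]}}

```text
time: 5.7
eef_pos: [470.2, 146.4, 31.5]
tool_rot: [[-0.968, 0.25, -0.004], [0.25, 0.968, 0.0], [0.004, -0.001, -1.0]]
wrist_force: [-13.4, 6.4, 11.3]
opening: 0.3
```

Request:
{"op": "apply_moves", "data": {"rows": [{"claw": 1,"slide": [-0.001,0,0],"yaw": 0},{"claw": 1,"slide": [-0.001,0,0],"yaw": 0}]}}

```text
time: 5.87
eef_pos: [470.1, 146.3, 31.4]
tool_rot: [[-0.968, 0.25, -0.008], [0.25, 0.968, 0.001], [0.008, -0.001, -1.0]]
wrist_force: [-16.9, 7.2, 15.4]
opening: 0.6
```

Request:
{"op": "apply_moves", "data": {"rows": [{"claw": 1,"slide": [-0.0015,0,0],"yaw": 0},{"claw": 1,"slide": [-0.0015,0,0],"yaw": 0},{"claw": 1,"slide": [0,0,0],"yaw": 0}]}}

```text
time: 6.12
eef_pos: [470.1, 146.3, 31.4]
tool_rot: [[-0.968, 0.25, -0.013], [0.25, 0.968, 0.001], [0.013, -0.002, -1.0]]
wrist_force: [-23.9, 9.9, 21.2]
opening: 0.6
```

```bash
python3 - <<'E'
from h import *
ims=[]
for c in("top","side"):
    im,d=viewer.get_image(c); np.save(f"{c}1.npy",d); cv2.imwrite(f"pics/{c}1.png",im[...,::-1])
    print([(r["confidence"],w(c,r["centre"]).round(1)) for r in viewer.mark_of(c,"box")[:2]])
    o=[190,160] if c=="top" else [230,160]
    ims.append(cv2.resize(im[o[1]:o[1]+95,o[0]:o[0]+130,::-1],(780,290 if 0 else 570)))
cv2.imwrite("pics/m1.png",cv2.resize(np.vstack(ims),(400,590)) if 0 else cv2.resize(np.hstack(ims),(800,300)))
E
```

```text
[(0.74, array([539.7, 127.7,  11. ]))]
[(0.89, array([537.4, 130.5,  16.8]))]
```

View pics/m1.png

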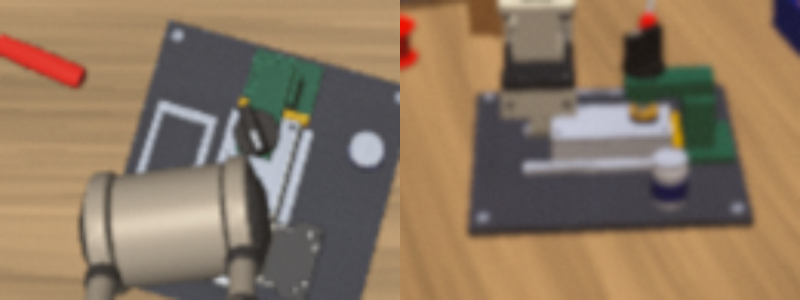

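Request:
{"op": "apply_moves", "data": {"rows": [{"claw": 1,"slide": [0.004,0,0],"yaw": 0},{"claw": 1,"slide": [0.015,0,0],"yaw": 0},{"claw": 0,"slide": [0.02,0,0],"yaw": 0},{"claw": -1,"slide": [0,0,-0.035],"yaw": 0},{"claw": -1,"slide": [0,0,-0.035],"yaw": 0},{"claw": -1,"slide": [0,0,-0.035],"yaw": 0},{"claw": -1,"slide": [0,0,-0.035],"yaw": 0},{"claw": -1,"slide": [0.04,0,-0.02],"yaw": 0},{"claw": -1,"slide": [0.035,0,0],"yaw": 0},{"claw": -1,"slide": [0,0,0],"yaw": 0}]}}

```text
time: 7.15
eef_pos: [365.1, 173.3, 191.2]
tool_rot: [[-0.969, 0.249, 0.0], [0.249, 0.969, 0.001], [-0.0, 0.001, -1.0]]
wrist_force: [-1.3, -0.2, -0.8]
opening: 49.4
```

```bash
python3 - <<'E'
from h import *
ims=[]
for c in("top","side"):
    im,d=viewer.get_image(c); np.save(f"{c}2.npy",d); cv2.imwrite(f"pics/{c}2.png",im[...,::-1])
    for l in("box","knob_grip","bed","clamp"): print(c,l,[(r["confidence"],w(c,r["centre"]).round(1)) for r in viewer.mark_of(c,l)[:1]])
    o=[240,170] if c=="top" else [260,180]
    ims.append(cv2.resize(im[o[1]:o[1]+75,o[0]:o[0]+65,::-1],(400,462),interpolation=cv2.INTER_CUBIC))
cv2.imwrite("pics/m2.png",np.hstack(ims))
print(arm.get_obs()["eef_pos"])
O=np.array([576,118.7]);a=np.radians(-14.6);R=np.array([[np.cos(a),np.sin(a)],[-np.sin(a),np.cos(a)]])
for c in("top","side"):
 for i in(0,2):
  P=cloud(c,np.load(f"{c}{i}.npy")); B=(P[...,:2]-O)@R.T
  q=B[(abs(B[...,1])<25)&(B[...,0]>-130)&(B[...,0]<-30)&(abs(P[...,2]-48)<4)]
  print(c,i,"front edge",np.percentile(q[:,0],[0,1,3,5]).round(1),len(q))
  if c=="top":
    q=P[(np.hypot(P[...,0]-576,P[...,1]-119)<35)&(P[...,2]>138)][:,:2].astype(np.float32); print("knob",cv2.minAreaRect(q))
E
```

```text
top box [(0.9, array([542.5, 125.2,   9.4]))]
top knob_grip [(0.54, array([579.3, 116.5, 137.8]))]
top bed [(0.64, array([576.4, 120.2,   2.9]))]
top clamp [(0.76, array([ 5.781e+02,  1.181e+02, -4.000e-01]))]
side box [(0.93, array([538.3, 125.8,  12.5]))]
side knob_grip [(0.73, array([572.6, 120.7, 135.9]))]
side bed [(0.93, array([575.9, 116.6,   2.1]))]
side clamp [(0.87, array([574.9, 123.3,  -1.7]))]
[369.27151388 172.49388507 189.94624848]
top 0 front edge [-116.3 -115.5 -113.9 -112.5] 375
knob ((575.81591796875, 118.84762573242188), (45.42026901245117, 13.741509437561035), 23.289575576782227)
top 2 front edge [-96.8 -96.  -94.5 -93.4] 285
knob ((576.3099975585938, 119.07254791259766), (45.72639465332031, 13.461709022521973), 23.56228256225586)
side 0 front edge [-119.6 -116.5 -116.3 -113.2] 202
side 2 front edge [-100.4  -97.3  -97.2  -95.8] 150
```

View pics/m2.png

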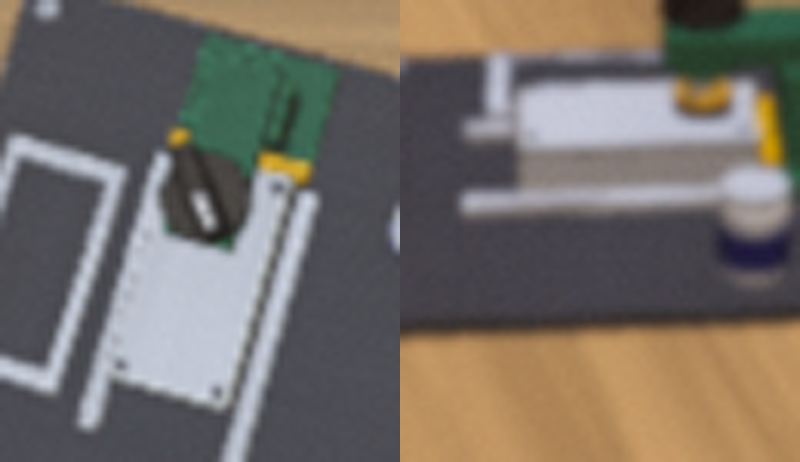

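The box's front edge now measures about -97 mm and it touches the yellow stop at (285,175), so the box is home. The knob is at (576,119) with its bar at +23.4°. Next I'll move over it.

Request:
{"op": "apply_moves", "data": {"rows": [{"claw": -1,"slide": [-0.0267,0,0],"yaw": 0},{"claw": -1,"slide": [-0.0267,0,0],"yaw": 0},{"claw": -1,"slide": [-0.0267,0,0],"yaw": 0},{"claw": -1,"slide": [-0.0267,0,0],"yaw": 0},{"claw": -1,"slide": [-0.0267,0,0],"yaw": 0},{"claw": -1,"slide": [-0.0267,0,0],"yaw": 0},{"claw": -1,"slide": [-0.0267,0,0],"yaw": 0},{"claw": -1,"slide": [-0.0267,0,0],"yaw": 0}]}}

```text
time: 8.32
eef_pos: [577.1, 118.6, 189.8]
tool_rot: [[-0.968, 0.251, -0.001], [0.251, 0.968, -0.0], [0.0, -0.0, -1.0]]
wrist_force: [1.1, -0.1, 0.7]
opening: 92.0
```

Request:
{"op": "apply_moves", "data": {"rows": [{"claw": -1,"slide": [0,0,0],"yaw": -0.11},{"claw": -1,"slide": [0,0,0],"yaw": -0.11},{"claw": -1,"slide": [0,0,0],"yaw": -0.11},{"claw": -1,"slide": [0,0,0],"yaw": -0.11},{"claw": -1,"slide": [0,0,0],"yaw": -0.11},{"claw": -1,"slide": [0,0,0],"yaw": -0.11},{"claw": -1,"slide": [0,0,0],"yaw": 0},{"claw": -1,"slide": [0,0,0],"yaw": 0}]}}

```text
time: 8.98
eef_pos: [575.8, 119.1, 189.9]
tool_rot: [[-0.92, -0.393, -0.001], [-0.393, 0.92, -0.0], [0.001, 0.0, -1.0]]
wrist_force: [0.4, 0.4, -0.2]
opening: 91.7
```

```bash
python3 - <<'E'
from h import *
s=arm.get_obs();R=s["tool_rot"];p=s["eef_pos"];print(p,s["qpos"],np.degrees(np.arctan2(R[1,0],R[0,0])),s["torque"])
print("tool delta",R.T@(np.array([576.1,119,118])-p))
E
```

```text
[575.75097048 119.11538008 189.93358928] [ 4.22582544e+00  2.78951319e+01  8.02273654e+01 -6.48584588e-03
  7.19082396e+01 -1.08901529e+02] -156.87062851768357 [ 0.20900889 -0.10627669  0.01677597]
tool delta [-0.31466796 -0.24838687 71.93341149]
```

Request:
{"op": "apply_moves", "data": {"rows": [{"claw": -1,"slide": [0,0,0.024],"yaw": 0},{"claw": -1,"slide": [0,0,0.024],"yaw": 0},{"claw": -1,"slide": [0,0,0.016],"yaw": 0},{"claw": -1,"slide": [0,0,0.008],"yaw": 0},{"claw": -1,"slide": [0,0,0],"yaw": 0},{"claw": -1,"slide": [0,0,0],"yaw": 0}]}}

```text
time: 9.48
eef_pos: [575.9, 119.3, 118.6]
tool_rot: [[-0.919, -0.395, 0.0], [-0.395, 0.919, -0.0], [-0.0, -0.0, -1.0]]
wrist_force: [-0.4, -0.5, 0.8]
opening: 91.9
```

Request:
{"op": "apply_moves", "data": {"rows": [{"claw": 1,"slide": [0,0,0],"yaw": 0},{"claw": 1,"slide": [0,0,0],"yaw": 0},{"claw": 1,"slide": [0,0,0],"yaw": 0},{"claw": 1,"slide": [0,0,0],"yaw": 0},{"claw": 1,"slide": [0,0,0],"yaw": 0},{"claw": 1,"slide": [0,0,0],"yaw": 0},{"claw": 1,"slide": [0,0,0],"yaw": 0},{"claw": 1,"slide": [0,0,0],"yaw": 0},{"claw": 1,"slide": [0,0,0],"yaw": 0},{"claw": 1,"slide": [0,0,0],"yaw": 0}], "newtons": 30}}

```text
time: 10.32
eef_pos: [575.7, 119.3, 118.3]
tool_rot: [[-0.918, -0.396, -0.0], [-0.396, 0.918, -0.0], [0.0, -0.0, -1.0]]
wrist_force: [0.2, -0.4, 0.6]
opening: 29.7
```

```bash
cat > o.py <<'E'
from h import *
s=arm.get_obs();R=s["tool_rot"];print(s["time"],s["eef_pos"].round(2),"yaw %.2f"%np.degrees(np.arctan2(R[1,0],R[0,0])),"F",s["wrist_force"].round(2),"T",s["torque"].round(3),"tau6 %.3f op %.2f"%(s["tau"][5],s["opening"]))
E
python3 o.py
```

```text
10.3167 [575.66 119.25 118.31] yaw -156.67 F [ 0.18 -0.41  0.65] T [ 0.092 -0.113  0.06 ] tau6 0.000 op 29.75
```

Request:
{"op": "apply_moves", "data": {"rows": [{"claw": 1,"slide": [0,0,0],"yaw": 0},{"claw": 1,"slide": [0,0,0],"yaw": 0},{"claw": 1,"slide": [0,0,0],"yaw": 0},{"claw": 1,"slide": [0,0,0],"yaw": 0},{"claw": 1,"slide": [0,0,0],"yaw": 0},{"claw": 1,"slide": [0,0,0],"yaw": 0}]}}

```text
time: 10.82
eef_pos: [575.9, 118.6, 118.4]
tool_rot: [[-0.918, -0.396, 0.001], [-0.396, 0.918, -0.001], [-0.0, -0.001, -1.0]]
wrist_force: [1.9, -5.1, -0.1]
opening: 14.1
```

```bash
python3 o.py
```

```text
10.8167 [575.94 118.63 118.36] yaw -156.67 F [ 1.85 -5.11 -0.12] T [-0.767 -0.425  0.073] tau6 0.057 op 14.05
```

Request:
{"op": "apply_moves", "data": {"rows": [{"claw": 1,"slide": [0,0,0],"yaw": 0.05},{"claw": 1,"slide": [0,0,0],"yaw": 0.05},{"claw": 1,"slide": [0,0,0],"yaw": 0.05},{"claw": 1,"slide": [0,0,0],"yaw": 0.05}]}}

```text
time: 11.15
eef_pos: [576.1, 118.3, 118.4]
tool_rot: [[-0.979, -0.203, 0.001], [-0.203, 0.979, -0.002], [-0.0, -0.002, -1.0]]
wrist_force: [2.3, -7.0, -1.0]
opening: 13.9
```

```bash
python3 o.py
```

```text
11.15 [576.06 118.31 118.36] yaw -168.27 F [ 2.26 -7.05 -0.99] T [-1.029 -0.509 -0.005] tau6 -0.729 op 13.90
```

Request:
{"op": "apply_moves", "data": {"rows": [{"claw": 1,"slide": [0,0,0],"yaw": 0.05},{"claw": 1,"slide": [0,0,0],"yaw": 0.05},{"claw": 1,"slide": [0,0,0],"yaw": 0.05},{"claw": 1,"slide": [0,0,0],"yaw": 0.05}]}}

```text
time: 11.48
eef_pos: [576.1, 118.0, 118.4]
tool_rot: [[-1.0, -0.005, 0.001], [-0.005, 1.0, -0.002], [-0.001, -0.002, -1.0]]
wrist_force: [3.1, -7.5, -0.6]
opening: 14.2
```

```bash
python3 o.py
```

```text
11.4833 [576.12 117.95 118.37] yaw -179.73 F [ 3.11 -7.5  -0.6 ] T [-1.353 -0.543 -0.021] tau6 -0.726 op 14.19
```

Request:
{"op": "apply_moves", "data": {"rows": [{"claw": 1,"slide": [0,-0.0015,0],"yaw": 0.04},{"claw": 1,"slide": [0,0,0],"yaw": 0.04}]}}

```text
time: 11.65
eef_pos: [576.1, 117.7, 118.4]
tool_rot: [[-0.997, 0.075, 0.001], [0.075, 0.997, 0.0], [-0.001, 0.0, -1.0]]
wrist_force: [1.8, -3.2, -0.7]
opening: 13.8
```

```bash
python3 o.py
```

```text
11.65 [576.13 117.65 118.41] yaw 175.69 F [ 1.82 -3.21 -0.66] T [-0.388 -0.514  0.096] tau6 -0.584 op 13.75
```

Request:
{"op": "apply_moves", "data": {"rows": [{"claw": 1,"slide": [0,0,0],"yaw": 0.04},{"claw": 1,"slide": [0,0,0],"yaw": 0.04}]}}

```text
time: 11.82
eef_pos: [576.1, 117.5, 118.4]
tool_rot: [[-0.988, 0.154, 0.001], [0.154, 0.988, -0.0], [-0.001, -0.0, -1.0]]
wrist_force: [2.7, -4.3, -0.9]
opening: 14.0
```

```bash
python3 o.py
```

```text
11.8167 [576.13 117.51 118.39] yaw 171.13 F [ 2.72 -4.34 -0.93] T [-0.572 -0.565  0.055] tau6 -0.577 op 13.98
```

Request:
{"op": "apply_moves", "data": {"rows": [{"claw": 1,"slide": [0,0,0],"yaw": 0.04},{"claw": 1,"slide": [0,0,0],"yaw": 0.04}]}}

```text
time: 11.98
eef_pos: [576.1, 117.4, 118.4]
tool_rot: [[-0.973, 0.233, 0.001], [0.233, 0.973, -0.001], [-0.001, -0.0, -1.0]]
wrist_force: [2.2, -4.0, -0.5]
opening: 13.9
```

```bash
python3 o.py
```

```text
11.9833 [576.11 117.38 118.38] yaw 166.55 F [ 2.21 -4.05 -0.47] T [-0.689 -0.549  0.065] tau6 -0.576 op 13.89
```

Request:
{"op": "apply_moves", "data": {"rows": [{"claw": 1,"slide": [0,0,0],"yaw": 0.04},{"claw": 1,"slide": [0,0,0],"yaw": 0.04}]}}

```text
time: 12.15
eef_pos: [576.1, 117.2, 118.4]
tool_rot: [[-0.951, 0.31, 0.001], [0.31, 0.951, -0.001], [-0.001, -0.001, -1.0]]
wrist_force: [1.5, -5.5, -1.5]
opening: 13.6
```

```bash
python3 o.py
```

```text
12.15 [576.08 117.24 118.39] yaw 161.96 F [ 1.48 -5.48 -1.46] T [-0.788 -0.516  0.069] tau6 -0.576 op 13.57
```

Request:
{"op": "apply_moves", "data": {"rows": [{"claw": 1,"slide": [0,-0.001,0],"yaw": 0.04},{"claw": 1,"slide": [0,0,0],"yaw": 0.04}]}}

```text
time: 12.32
eef_pos: [576.0, 117.0, 118.4]
tool_rot: [[-0.923, 0.385, 0.002], [0.385, 0.923, 0.001], [-0.001, 0.001, -1.0]]
wrist_force: [3.3, -0.8, -1.7]
opening: 14.0
```

```bash
python3 o.py
```

```text
12.3167 [575.99 117.02 118.37] yaw 157.37 F [ 3.31 -0.76 -1.68] T [-0.193 -0.713  0.101] tau6 -0.599 op 13.97
```

Request:
{"op": "apply_moves", "data": {"rows": [{"claw": 1,"slide": [0,0,0],"yaw": 0.04},{"claw": 1,"slide": [0,0,0],"yaw": 0.04}]}}

```text
time: 12.48
eef_pos: [575.9, 116.9, 118.4]
tool_rot: [[-0.889, 0.457, 0.001], [0.457, 0.889, 0.0], [-0.001, 0.001, -1.0]]
wrist_force: [2.2, -3.5, -1.6]
opening: 13.9
```

```bash
python3 o.py
```

```text
12.4833 [575.93 116.87 118.39] yaw 152.80 F [ 2.24 -3.46 -1.64] T [-0.376 -0.66   0.092] tau6 -0.581 op 13.94
```

Request:
{"op": "apply_moves", "data": {"rows": [{"claw": 1,"slide": [0,0,0],"yaw": 0.04},{"claw": 1,"slide": [0,0,0],"yaw": 0.04}]}}

```text
time: 12.65
eef_pos: [575.9, 116.8, 118.4]
tool_rot: [[-0.85, 0.527, 0.001], [0.527, 0.85, -0.0], [-0.001, 0.001, -1.0]]
wrist_force: [2.7, -3.7, -1.0]
opening: 13.9
```

```bash
python3 o.py
```

```text
12.65 [575.89 116.77 118.39] yaw 148.21 F [ 2.66 -3.75 -0.98] T [-0.522 -0.623  0.03 ] tau6 -0.581 op 13.89
```

Request:
{"op": "apply_moves", "data": {"rows": [{"claw": 1,"slide": [0,0,0],"yaw": 0.04},{"claw": 1,"slide": [0,0,0],"yaw": 0.04}]}}

```text
time: 12.82
eef_pos: [575.8, 116.6, 118.4]
tool_rot: [[-0.805, 0.593, 0.001], [0.593, 0.805, -0.0], [-0.001, 0.0, -1.0]]
wrist_force: [2.2, -3.5, -0.7]
opening: 13.9
```

```bash
python3 o.py
```

```text
12.8167 [575.8  116.64 118.4 ] yaw 143.63 F [ 2.19 -3.47 -0.7 ] T [-0.573 -0.578 -0.001] tau6 -0.580 op 13.92
```

Request:
{"op": "apply_moves", "data": {"rows": [{"claw": 1,"slide": [0,0,0],"yaw": 0.04},{"claw": 1,"slide": [0,0,0],"yaw": 0.04}]}}

```text
time: 12.98
eef_pos: [575.7, 116.5, 118.4]
tool_rot: [[-0.755, 0.655, 0.001], [0.655, 0.755, -0.0], [-0.001, 0.0, -1.0]]
wrist_force: [2.4, -4.2, -0.6]
opening: 13.9
```

```bash
python3 o.py
```

```text
12.9833 [575.73 116.53 118.42] yaw 139.04 F [ 2.43 -4.2  -0.64] T [-0.663 -0.476  0.018] tau6 -0.580 op 13.93
```

Request:
{"op": "apply_moves", "data": {"rows": [{"claw": 1,"slide": [0,0,0],"yaw": 0.04},{"claw": 1,"slide": [0,0,0],"yaw": 0.04}]}}

```text
time: 13.15
eef_pos: [575.7, 116.4, 118.4]
tool_rot: [[-0.7, 0.714, 0.001], [0.714, 0.7, -0.001], [-0.001, -0.0, -1.0]]
wrist_force: [1.9, -4.4, 0.1]
opening: 14.0
```

```bash
python3 o.py
```

```text
13.15 [575.65 116.43 118.38] yaw 134.47 F [ 1.88 -4.39  0.09] T [-0.735 -0.483  0.263] tau6 -0.469 op 13.97
```

Request:
{"op": "apply_moves", "data": {"rows": [{"claw": 1,"slide": [0,0,0],"yaw": 0.04},{"claw": 1,"slide": [0,0,0],"yaw": 0.04}]}}

```text
time: 13.32
eef_pos: [575.6, 116.3, 118.4]
tool_rot: [[-0.642, 0.767, 0.0], [0.767, 0.642, -0.001], [-0.001, -0.0, -1.0]]
wrist_force: [1.6, -4.8, -0.4]
opening: 13.5
```

```bash
python3 o.py
```

```text
13.3167 [575.56 116.32 118.4 ] yaw 129.92 F [ 1.63 -4.82 -0.36] T [-0.812 -0.416  0.453] tau6 -0.249 op 13.54
```

Request:
{"op": "apply_moves", "data": {"rows": [{"claw": 1,"slide": [0,0,0],"yaw": 0.04},{"claw": 1,"slide": [0,0,0],"yaw": 0.04}]}}

```text
time: 13.48
eef_pos: [575.5, 116.2, 118.4]
tool_rot: [[-0.578, 0.816, 0.0], [0.816, 0.578, -0.001], [-0.001, -0.001, -1.0]]
wrist_force: [0.0, -5.2, 0.2]
opening: 13.5
```

```bash
python3 o.py
```

```text
13.4833 [575.47 116.24 118.36] yaw 125.34 F [ 0.02 -5.2   0.18] T [-0.861 -0.336  0.404] tau6 -0.244 op 13.53
```

Request:
{"op": "apply_moves", "data": {"rows": [{"claw": 1,"slide": [0,0,0],"yaw": 0.04},{"claw": 1,"slide": [0,0,0],"yaw": 0.04}]}}

```text
time: 13.65
eef_pos: [575.4, 116.2, 118.4]
tool_rot: [[-0.511, 0.859, -0.0], [0.859, 0.511, -0.001], [-0.001, -0.001, -1.0]]
wrist_force: [0.5, -5.9, -0.4]
opening: 13.9
```

```bash
python3 o.py
```

```text
13.65 [575.36 116.15 118.39] yaw 120.76 F [ 0.49 -5.88 -0.39] T [-0.986 -0.232  0.413] tau6 -0.238 op 13.93
```

Request:
{"op": "apply_moves", "data": {"rows": [{"claw": 1,"slide": [0,0,0],"yaw": 0.04},{"claw": 1,"slide": [0,0,0],"yaw": 0.04}]}}

```text
time: 13.82
eef_pos: [575.2, 116.1, 118.4]
tool_rot: [[-0.441, 0.897, -0.0], [0.897, 0.441, -0.002], [-0.001, -0.001, -1.0]]
wrist_force: [0.1, -5.8, 0.9]
opening: 14.0
```

```bash
python3 o.py
```

```text
13.8167 [575.22 116.07 118.4 ] yaw 116.18 F [ 0.11 -5.85  0.9 ] T [-1.009 -0.118  0.373] tau6 -0.231 op 14.03
```

Free running held Tz near 0.05 and tau6 at -0.58 until tool yaw 139°. Both jumped between 139° and 134.5°, so the bite is at about 136.5° and the target is about 91.5°.

Request:
{"op": "apply_moves", "data": {"rows": [{"claw": 1,"slide": [0,0,0],"yaw": 0.04},{"claw": 1,"slide": [0,0,0],"yaw": 0.04},{"claw": 1,"slide": [0,0,0],"yaw": 0.04},{"claw": 1,"slide": [0,0,0],"yaw": 0.04},{"claw": 1,"slide": [0,0,0],"yaw": 0.04},{"claw": 1,"slide": [0,0,0],"yaw": 0.04},{"claw": 1,"slide": [0,0,0],"yaw": 0.04},{"claw": 1,"slide": [0,0,0],"yaw": 0.04},{"claw": 1,"slide": [0,0,0],"yaw": 0.04},{"claw": 1,"slide": [0,0,0],"yaw": 0}]}}

```text
time: 14.65
eef_pos: [574.6, 115.9, 118.4]
tool_rot: [[-0.097, 0.995, -0.002], [0.995, 0.097, -0.002], [-0.002, -0.002, -1.0]]
wrist_force: [-3.0, -6.1, 2.6]
opening: 14.0
```

Request:
{"op": "apply_moves", "data": {"rows": [{"claw": 1,"slide": [0,0,0],"yaw": 0},{"claw": 1,"slide": [0,0,0],"yaw": 0},{"claw": 1,"slide": [0,0,0],"yaw": 0}]}}

```text
time: 14.9
eef_pos: [574.6, 115.9, 118.4]
tool_rot: [[-0.098, 0.995, -0.002], [0.995, 0.098, -0.002], [-0.002, -0.002, -1.0]]
wrist_force: [-2.5, -7.0, 1.6]
opening: 13.7
```

```bash
python3 o.py
```

```text
14.9 [574.6  115.89 118.37] yaw 95.65 F [-2.53 -6.96  1.6 ] T [-1.143  0.206  0.342] tau6 0.297 op 13.68
```

Request:
{"op": "apply_moves", "data": {"rows": [{"claw": 1,"slide": [0,0,0],"yaw": 0.035},{"claw": 1,"slide": [0,0,0],"yaw": 0.035},{"claw": 1,"slide": [0,0,0],"yaw": 0},{"claw": 1,"slide": [0,0,0],"yaw": 0}]}}

```text
time: 15.23
eef_pos: [574.5, 115.9, 118.4]
tool_rot: [[-0.029, 1.0, -0.002], [1.0, 0.029, -0.002], [-0.002, -0.002, -1.0]]
wrist_force: [-2.2, -6.1, 2.4]
opening: 13.3
```

```bash
python3 o.py
```

```text
15.2333 [574.5  115.86 118.37] yaw 91.64 F [-2.15 -6.12  2.41] T [-1.181  0.297  0.374] tau6 0.391 op 13.35
```

Request:
{"op": "apply_moves", "data": {"rows": [{"claw": -1,"slide": [0,0,0],"yaw": 0},{"claw": -1,"slide": [0,0,0],"yaw": 0},{"claw": -1,"slide": [0,0,0],"yaw": 0},{"claw": -1,"slide": [0,0,0],"yaw": 0},{"claw": -1,"slide": [0,0,0],"yaw": 0},{"claw": -1,"slide": [0,0,-0.02],"yaw": 0},{"claw": -1,"slide": [0,0,-0.03],"yaw": 0},{"claw": -1,"slide": [0,0,-0.03],"yaw": 0}]}}

```text
time: 15.9
eef_pos: [574.7, 117.0, 198.4]
tool_rot: [[-0.028, 1.0, -0.003], [1.0, 0.028, 0.0], [0.0, -0.003, -1.0]]
wrist_force: [1.1, 0.5, 0.7]
opening: 62.9
```

Request:
{"op": "apply_moves", "data": {"rows": [{"claw": -1,"slide": [-0.035,0,0],"yaw": 0},{"claw": -1,"slide": [-0.035,0,0],"yaw": 0},{"claw": -1,"slide": [-0.035,0,0],"yaw": 0},{"claw": -1,"slide": [-0.035,0,0],"yaw": 0},{"claw": -1,"slide": [-0.035,0,0],"yaw": 0},{"claw": -1,"slide": [-0.035,0,0],"yaw": 0},{"claw": -1,"slide": [-0.035,0,0],"yaw": 0},{"claw": -1,"slide": [-0.035,0,0],"yaw": 0},{"claw": -1,"slide": [0,0,0],"yaw": 0},{"claw": -1,"slide": [0,0,0],"yaw": 0}]}}

```text
time: 16.73
eef_pos: [583.0, -164.7, 198.0]
tool_rot: [[-0.025, 1.0, -0.0], [1.0, 0.025, 0.0], [0.0, -0.0, -1.0]]
wrist_force: [-0.1, 0.7, 1.0]
opening: 91.8
```

```bash
python3 o.py; python3 - <<'E'
from h import *
ims=[]
O=np.array([576,118.7]);a=np.radians(-14.6);R=np.array([[np.cos(a),np.sin(a)],[-np.sin(a),np.cos(a)]])
for c in("top","side"):
    im,d=viewer.get_image(c)
    o=[210,160] if c=="top" else [230,160]
    ims.append(cv2.resize(im[o[1]:o[1]+100,o[0]:o[0]+130,::-1],(400,308),interpolation=cv2.INTER_CUBIC))
    P=cloud(c,d); B=(P[...,:2]-O)@R.T
    q=B[(abs(B[...,1])<25)&(B[...,0]>-130)&(B[...,0]<-30)&(abs(P[...,2]-48)<4)]
    print(c,"front edge",np.percentile(q[:,0],[0,1,3,5]).round(1),len(q))
    q=P[(np.hypot(P[...,0]-576,P[...,1]-119)<35)&(P[...,2]>138)&(P[...,2]<155)][:,:2].astype(np.float32); print("knob",len(q),cv2.minAreaRect(q))
    for l in("box","lid","capacitor"): print(l,[(r["confidence"],w(c,r["centre"]).round(1)) for r in viewer.mark_of(c,l)[:1]])
cv2.imwrite("pics/m3.png",np.hstack(ims))
E
```

```text
16.7333 [ 582.96 -164.73  197.98] yaw 91.41 F [-0.08  0.72  1.  ] T [ 0.009 -0.105 -0.051] tau6 -0.151 op 91.79
top front edge [-96.9 -96.5 -95.3 -93.9] 289
knob 77 ((575.3715209960938, 117.47933959960938), (12.456311225891113, 44.22737503051758), 2.558537483215332)
box [(0.74, array([544.5, 128.7,  12.2]))]
lid [(0.74, array([551.8, 219.5,  13.4]))]
capacitor [(0.47, array([570.2,  11.1,   9.1]))]
side front edge [-97.4 -97.3 -97.1 -94.2] 142
knob 34 ((569.0423583984375, 115.5421371459961), (51.14755630493164, 14.11629867553711), 83.92932891845703)
box [(0.6, array([539.2, 127.4,  17.1]))]
lid [(0.47, array([549.9, 222.7,  15. ]))]
capacitor [(0.53, array([562.2,  11. ,  12.7]))]
```

View pics/m3.png

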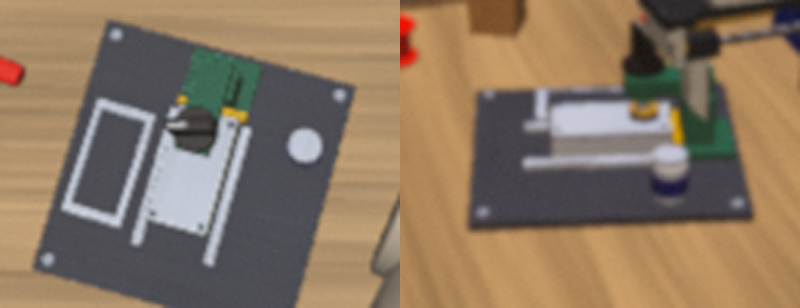

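```bash
python3 -c "
from rig import ticket
print(ticket.close_job())"
```

```text
the job is handed in; nothing more can be done
None
```

The box is home against the yellow back stop, the clamp is tightened about 45° past the bite, and the job is handed in. No verdict was reported.

- **Box:** I pushed it with the shut fingers until it stopped moving at about 25 N. In the final pictures its front edge measures about -97 mm in the plate frame, which is the home position. The networks put the box origin at about -34 to -38 mm. That straddles the limit at their 4 mm accuracy, so I went by the edge and the firm stop.
- **Knob:** The torque on the tool rose from about 0.05 to about 0.4 N m between tool angles 139° and 134.5°, so I took the bite at about 136.5°. I stopped at 91.6° and let go. The top camera then showed the bar at about 92.6°, so it did not slip noticeably; allow roughly ±3° on the 45°. I could not measure the squeeze force itself.
- **Everything else:** The gripper is open and clear, and the wrist force read about zero. The lid and capacitor are where they were, within what the networks can resolve. I did not re-measure the things on the bench. The side-camera reading of the bar angle (84°) was coarse and the arm was near the knob in that view, so I relied on the top view.

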